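Put the counter cakes back on their own plates

ROBOT

A 6-joint arm with a two-finger parallel gripper is mounted at the origin on the work surface. World frame = base frame: x ahead of the robot, y to its left, z up, the work surface at z = 0. Lengths are in m, angles in rad, forces in N, time in s.
With the tool pointing down it reaches from about 0.25 to 0.725 m from the base axis. Payload 4 kg.
Tool frame: the origin (TCP) lies midway between the tips of the shut fingers; the grasp point (between the pads) lies grip_point_offset behind it (grip_point_offset is the distance from the TCP to the grasp point, in m); z points along the fingers, y is the line along which they close (so a half turn about z gives the same grasp; the last joint's range is limited). The gripper opens to 85 mm and grips with 20 to 120 N. Pads are 22 mm wide; open, the fingers measure 114 mm over their backs; the gripper's body (76 mm by 85 mm) begins 54 mm behind the grasp point. The pads swing forward as they close: fully open they stand 13 mm farther back than shut.
Start: joints at [0, 0.241, 0.005, 1.335, 0, 1.571], TCP at [0.5, -0, 0.231] pointing down, gripper open.
Joint ranges: [-2.72, 2.72], [-1.05, 1.87], [-1.09, 1.28], [-1.99, 2.15], [-1.42, 1.44], [-3.14, 3.14]. Speed limits (rad/s): [2.79, 2.79, 3.14, 3.14, 3.14, 3.14].

INTERFACE

Orientations are given as a unit quaternion [x, y, z, w].
In Python, from workcell import * gives the robot as it stands. The module is installed in compiled form; this text tells all that it offers.
- The arm moves only by the tool arm_command, never from a script. Its arguments are lists of equal length, an entry for each row: "slide": the shift along the tool's x, y, z in cm, a list of three; "spin": the turn about the tool's z in degrees. A call has exactly 5 rows; each row is the pose to reach, as a shift and turn from the pose commanded when the call began, along the tool's axes at that moment; what a row does not reach only later rows make up. A row lasts 1/8 s, in which the tool goes at most 62.5 mm and 10.7 degrees, less where a joint would pass 70% of its speed; a pose out of reach is approached as far as the arm can. A call with a gripper value outside its range is refused whole. "jaw" is the finger opening in cm, from 0 to 8.54, set as the call begins (left out, the last holds). The fingers move at their own pace and stop on an object; the grip force is fixed at half the most. Time passes only in rows, so rows that repeat a pose let the fingers close, or fill a call up. It gives the time, the measured TCP pose, the force, the opening and the grip force at its end, in the units of the state.
- get_obs(): the state, without advancing time (a new reading comes with each control period).
- camera(name): name is "scene" or "side" or "wrist"; returns a dict with "pixels" (400x640x3 uint8, red, green, blue), "range_z" (400x640 float32, m along the optical axis (not along the pixel's ray), 0 where there is no reading), "intrinsics" (3x3 intrinsics, pixels), "rvec" (rotation vector, rad) and "tvec" (3), from world to camera coordinates, as OpenCV has them. Camera axes: x right, y down, z forward; pixel columns grow to the right and rows downward; lengths in m; the calibration is good to about 2 mm. A picture is of the moment at which its call begins.
- job_done(): hands the job in; it is judged then, once.
Trained networks look in a picture, given as the dict that the camera call returned (one of the last four; its "shot" number tells which), for a name from the list of things; names that differ only in an ending like _2 or _b are one class to them, and where a whole thing is asked for, a point or a joint stands for the part that bears it (a point fixed in the world has none). Each returns a list of dicts, best first, with "confidence" (0 to 1); they miss things now and then, are a little off and sometimes report something else, mostly with a low value. They report only what shows in the picture. A call takes as long as a camera call. They do not tell look-alikes from the thing itself.
- recognise(picture, thing): "centre" ([column, row] in pixels, amid what is visible of it).
- landmark_of(picture, thing): "centre" ([column, row] in pixels: a listed point, or the origin of a listed thing).
The state is a dict: "clock": time; "joint_pos": joint angles; "joint_vel": joint speeds; "tau": joint torques, N m; "eef_pos": TCP position; "tool_rot": TCP orientation; "ft_force": force on the tool from outside, world axes, zero at the start; "ft_torque": the same for the moment, N m; "grip_width": finger opening in m; "grasp_force": force on a finger pad.
Only numpy, scipy, OpenCV 4.12 (cv2) and the standard library are available. Lean on these libraries where they do the work, as an engineer would, in place of code of your own. Each camera call takes 0.05 s, during which the arm holds its last target. There are 200 camera calls.

TASK

The three cakes on the bakery counter have been mixed up, each standing on a plate of another shape: put every cake upright in the middle of the white plate of its own shape (round on round, square on square, oblong on oblong), with the square and the oblong cake lined up with the edges of their plates. Use the empty wire rack as the spare spot on the way: stand one cake in its middle, and leave it empty again at the end. A cake must never lie on the bare counter, and leave the brass bell, the glass jar and the blue dish where they are.

Things in the scene. Friction and masses are not known exactly. Their poses are not given: they have to be found in the camera images.
- round_cake: Firm golden-brown round cake, a disc 58 mm in diameter and 34 mm high, about 90 g, loose. It starts on a plate that is not the round one. Origin: centre of its underside; z up.
- square_cake: Firm golden-brown square cake, 50 x 50 mm and 32 mm high, about 80 g, loose. It starts on a plate that is not the square one. Origin: centre of its underside; x and y along its sides, z up.
- long_cake: Firm golden-brown oblong cake, 84 mm (x) by 42 mm (y) and 34 mm high, about 110 g, loose. It starts on a plate that is not the oblong one. Origin: centre of its underside; z up.
- round_plate: Round white flat plate without a rim, 112 mm in diameter, firmly fixed to the counter. Its top is 14 mm above its origin, which is the centre of its underside, on the counter.
- square_plate: Square white flat plate without a rim, 104 x 104 mm, firmly fixed to the counter. Its top is 14 mm above its origin, which is the centre of its underside, on the counter; x and y along its sides.
- long_plate: Oblong white flat plate without a rim, 140 mm (x) by 84 mm (y), firmly fixed to the counter. Its top is 14 mm above its origin, which is the centre of its underside, on the counter.
- rack: Square steel wire cooling rack, 120 x 120 mm, firmly fixed to the counter and empty at the start: the spare spot. Its flat top is 14 mm above its origin, which is the centre of its underside; x and y along its sides.
- bell: Brass counter bell, 68 mm in diameter, 48 mm high, loose; to be left alone. Origin: centre of its underside.
- jar: Small glass jar with a steel lid, 52 mm in diameter, 62 mm high, loose; to be left alone. Origin: centre of its underside.
- dish: Small blue ceramic dish, 72 mm in diameter, 24 mm high, loose; to be left alone. Origin: centre of its underside.
Not all that is in view belongs to the job. What is shaped like the round_cake but red is not meant.

How it is judged:
On the way:
1. one of the cakes has been set down on the rack and let go (((horizontal distance between round_cake and rack below 0.05 m and z of round_cake in the frame of rack between 0.01 and 0.018 m and contact force between round_cake and the fingers below 0.1 N) or (horizontal distance between square_cake and rack below 0.05 m and z of square_cake in the frame of rack between 0.01 and 0.018 m and contact force between square_cake and the fingers below 0.1 N) or (horizontal distance between long_cake and rack below 0.05 m and z of long_cake in the frame of rack between 0.01 and 0.018 m and contact force between long_cake and the fingers below 0.1 N))), for 0.2 s.
At the end, for the whole second after the job is handed in: Each cake stands upright (0.12 rad) and at rest on the plate of its own shape, centre within 15 mm of the plate's centre; the square cake's sides and the oblong cake's length lie within 0.26 rad of their plate's. The rack is thus empty (horizontal distance between round_cake and round_plate below 0.015 m and z of round_cake in the frame of round_plate between 0.01 and 0.018 m and angle between each of round_cake, square_cake, long_cake's own z axis and vertical below 0.12 rad and linear speed of each of round_cake, square_cake, long_cake below 0.02 m/s and angular speed of each of round_cake, square_cake, long_cake below 0.2 rad/s and horizontal distance between square_cake and square_plate below 0.015 m and z of square_cake in the frame of square_plate between 0.01 and 0.018 m and horizontal distance between long_cake and long_plate below 0.015 m and z of long_cake in the frame of long_plate between 0.01 and 0.018 m and (angle between the x axis of square_cake and the x axis of square_plate, either way round below 0.26 rad or angle between the x axis of square_cake and the y axis of square_plate, either way round below 0.26 rad) and angle between the x axis of long_cake and the x axis of long_plate, either way round below 0.26 rad); the robot touches nothing.
It fails at once if a cake lies on the bare counter (height (world z) of any of round_cake, square_cake, long_cake below 0.006 m).
It fails at once if the bell is moved by more than 20 mm (distance of bell from where it was at the start of the episode above 0.02 m).
It fails at once if the jar is moved by more than 20 mm (distance of jar from where it was at the start of the episode above 0.02 m).
It fails at once if the dish is moved by more than 20 mm (distance of dish from where it was at the start of the episode above 0.02 m).
It also fails if it takes over 112 s, if anything falls off the work surface, if the arm or the gripper's body presses on something with over 40 N, if the wrist force passes 120 N, or if a joint passes its speed limit or range.

## Working session

There is one attempt and no reset: what is moved stays moved. The work goes in short steps, Python scripts to look and compute and a tool call to move; the robot and the scene stay as the last step left them, time stands still between calls to the robot, and variables do not carry over. Pictures are saved under pics/ and viewed, at most 14 in all, crops included, and the job is handed in when it is done.

Besides the shell and the picture viewer there is one more tool, called after ">>>" as name(argument=value, ...), one argument or row to a line, values as JSON. arm_command: Moves the arm, as the interface text tells. Its arguments: {"type":"object","properties":{"slide":{"type":"array","items":{"type":"array","items":{"type":"number"}}},"spin":{"type":"array","items":{"type":"number"}},"jaw":{"type":"number"}},"required":["slide","spin"]}

```bash
mkdir -p pics; cat > h.py <<'E'
from workcell import *
import numpy as np, cv2
from scipy.spatial.transform import Rotation as R
def cloud(c):
    K=c["intrinsics"];z=c["range_z"];v,u=np.mgrid[:z.shape[0],:z.shape[1]]
    P=np.stack([(u-K[0,2])/K[0,0]*z,(v-K[1,2])/K[1,1]*z,z],-1)
    M=cv2.Rodrigues(np.array(c["rvec"],float))[0]
    W=(P-np.array(c["tvec"]).ravel())@M
    W[z==0]=np.nan
    return W
def save(c,n,crop=None,s=1):
    im=c["pixels"][:,:,::-1]
    if crop: im=im[crop[1]:crop[3],crop[0]:crop[2]]
    cv2.imwrite("pics/"+n,cv2.resize(im,None,fx=s,fy=s,interpolation=cv2.INTER_CUBIC))
E
python3 - <<'E'
from h import *
o=get_obs();print({k:np.round(v,3) for k,v in o.items()})
for n in("scene","side"):
    c=camera(n);save(c,n+"0.png");W=cloud(c)
    M=cv2.Rodrigues(np.array(c["rvec"],float))[0];print(n,"cam at",-M.T@np.array(c["tvec"]).ravel())
    for t in["round_cake","square_cake","long_cake","round_plate","square_plate","long_plate","rack","bell","jar","dish"]:
        for r in recognise(c,t)[:3]:
            u,v=np.round(r["centre"]).astype(int);print(t,u,v,round(r["confidence"],2),np.round(W[v,u],3))
E
```

```text
{'clock': np.float64(0.0), 'joint_pos': array([-0.   ,  0.241,  0.004,  1.335,  0.   ,  1.571]), 'joint_vel': array([-0.   ,  0.   , -0.   , -0.001, -0.001,  0.   ]), 'tau': array([ 1.0000e-03, -3.7232e+01,  2.5241e+01,  1.7000e-02,  0.0000e+00,
        0.0000e+00]), 'eef_pos': array([0.499, 0.   , 0.23 ]), 'tool_rot': array([ 0.707,  0.707, -0.001, -0.001]), 'ft_force': array([ 0.197, -0.079,  0.368]), 'ft_torque': array([ 0.041,  0.013, -0.034]), 'grasp_force': np.float64(0.0), 'grip_width': np.float64(0.086)}
scene cam at [0.99333137 0.28882285 0.91498886]
round_cake 432 223 0.89 [0.457 0.322 0.047]
round_cake 483 207 0.86 [0.358 0.418 0.034]
round_cake 420 175 0.64 [0.334 0.256 0.036]
square_cake 186 192 0.63 [ 0.62  -0.23   0.043]
long_cake 335 267 0.72 [0.647 0.166 0.047]
round_plate 334 285 0.65 [0.673 0.177 0.016]
square_plate 422 237 0.64 [0.483 0.313 0.016]
long_plate 195 199 0.85 [ 0.619 -0.211  0.023]
rack 290 195 0.77 [ 0.503 -0.017  0.004]
rack 422 236 0.47 [0.484 0.312 0.021]
bell 236 154 0.85 [ 0.465 -0.187  0.031]
jar 230 258 0.59 [ 0.727 -0.041  0.061]
dish 360 189 0.64 [0.413 0.132 0.003]
side cam at [0.22832259 0.76450689 0.77836638]
round_cake 350 372 0.97 [0.336 0.437 0.036]
round_cake 397 294 0.85 [0.318 0.26  0.035]
round_cake 318 290 0.65 [0.45  0.326 0.05 ]
square_cake 362 119 0.61 [ 0.588 -0.216  0.046]
long_cake 273 205 0.91 [0.638 0.171 0.046]
square_plate 308 304 0.56 [0.46  0.347 0.025]
long_plate 363 128 0.64 [ 0.585 -0.219  0.015]
rack 365 188 0.64 [ 0.493 -0.014  0.002]
bell 408 146 0.8 [ 0.445 -0.187  0.024]
jar 289 142 0.75 [ 0.711 -0.033  0.053]
jar 363 127 0.48 [ 0.585 -0.218  0.019]
dish 374 232 0.56 [0.419 0.115 0.01 ]
```

View pics/scene0.png

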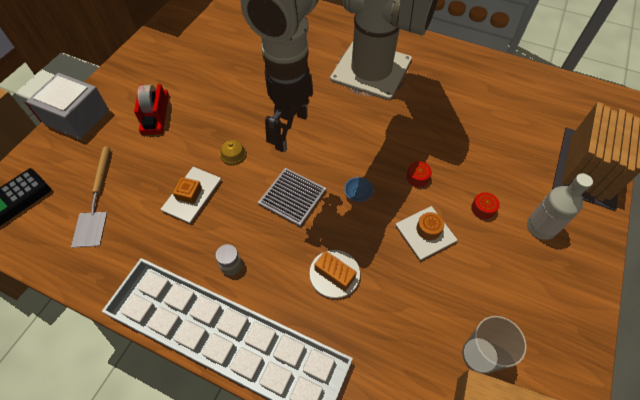

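View pics/side0.png

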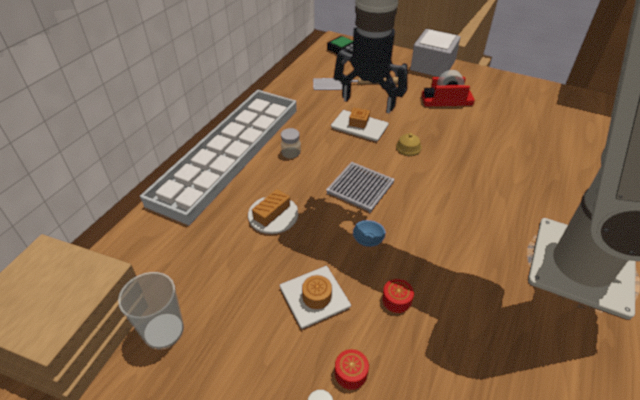

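In the scene picture the round cake (431,224) stands on the square plate, the oblong cake (335,269) on the round plate, and the square cake (187,189) on the oblong plate. The rack at (292,196) is empty.
Lookalikes for the round cake are the golden-brown disc (431,224), which is the one meant, and the red discs at (420,175) and (485,206), which are not.

```bash
cat > m.py <<'E'
from h import *
from scipy.ndimage import median_filter
def meas(c,xy,zlo,zhi,col,rad=.1):
    W=cloud(c);hsv=cv2.cvtColor(c["pixels"],cv2.COLOR_RGB2HSV).astype(int)
    d=np.hypot(W[...,0]-xy[0],W[...,1]-xy[1])
    m=(d<rad)&(W[...,2]>zlo)&(W[...,2]<zhi)
    if col=="w": m&=(hsv[...,1]<70)&(hsv[...,2]>90)
    m=m.astype(np.uint8)
    m=cv2.morphologyEx(m,cv2.MORPH_OPEN,np.ones((3,3)))
    n,l,s,ce=cv2.connectedComponentsWithStats(m)
    if n<2:return None
    k=1+np.argmax(s[1:,4]);m=l==k
    p=W[m];(cx,cy),(a,b),an=cv2.minAreaRect((p[:,:2]*1000).astype(np.float32))
    if a<b:a,b,an=b,a,an+90
    return np.round([cx,cy,np.median(p[:,2])*1000,a,b,an%180],1),np.round(np.median(p[:,:2],0)*1000)
E
python3 - <<'E'
from m import *
T=dict(round=(.457,.322),square=(.6,-.223),long=(.642,.168))
PL=dict(square_plate=(.47,.325),round_plate=(.65,.17),long_plate=(.6,-.215))
for n in("scene","side"):
    c=camera(n);print(n)
    for k,v in T.items(): print(k,meas(c,v,.038,.06,"",.07))
    for k,v in PL.items(): print(k,meas(c,v,.006,.024,"w",.1))
    print("rack",meas(c,(.5,-.015),.006,.024,"",.09))
    print("bell",meas(c,(.46,-.187),.02,.06,"",.06));print("jar",meas(c,(.71,-.04),.03,.08,"",.06));print("dish",meas(c,(.415,.125),.012,.04,"",.06))
    print("red",meas(c,(.33,.265),.022,.05,"",.06),meas(c,(.345,.43),.022,.05,"",.06))
    if n=="scene":
        save(c,"crop1.png",(380,150,520,270),4)
E
```

```text
scene
round (array([456.9, 319. ,  48. ,  57.7,  55.7,   8.9]), array([460., 320.]))
square (array([ 608.2, -238.2,   45.5,   52.2,   51.3,   98.9]), array([ 611., -236.]))
long (array([648. , 166.7,  47.5,  84.7,  42.7,  78.6]), array([650., 169.]))
square_plate (array([464. , 316.5,  13.9, 103.4, 103.2,  53. ]), array([480., 311.]))
round_plate (array([647.9, 168.9,  13.6, 110.4, 101.3, 150.7]), array([672., 169.]))
long_plate (array([ 6.043e+02, -2.350e+02,  1.330e+01,  1.395e+02,  8.460e+01,
        2.000e-01]), array([ 628., -224.]))
rack (array([501.1, -38.5,  13.2, 124.6,  68.3, 170.3]), array([470., -61.]))
bell (array([ 452. , -208.7,   32.2,   53.8,   53.3,  113.2]), array([ 458., -204.]))
jar (array([723.4, -53.3,  60.5,  47.7,  46.9,  82. ]), array([726., -49.]))
dish (array([422.6, 131.1,  19.5,  69.3,  62.7,  99.4]), array([411., 126.]))
red (array([318.3, 250.8,  33.9,  58.4,  56.1, 165.1]), array([323., 251.])) (array([340.2, 422.3,  34. ,  57.2,  56.6, 128.3]), array([344., 422.]))
side
round (array([455.3, 320. ,  48.3,  57.1,  56.3, 117.6]), array([454., 323.]))
sq
[... 226 characters left out ...]
), array([459., 329.]))
round_plate (array([631.7, 178.1,  14. , 110.5,  76.8,  44.1]), array([618., 186.]))
long_plate (array([ 6.015e+02, -2.332e+02,  1.360e+01,  1.405e+02,  9.140e+01,
        5.000e-01]), array([ 580., -220.]))
rack (array([507.9, -63.4,  13.4, 104.7,  35.8,   6.4]), array([513., -65.]))
bell (array([ 447.1, -204.7,   31.7,   54.8,   49.4,   25.6]), array([ 446., -199.]))
jar (array([719.2, -54.2,  58.2,  48.9,  47.9,  85.2]), array([714., -44.]))
dish (array([425.4, 130.6,  19.7,  69.9,  68.6,  10.9]), array([433., 117.]))
red (array([316.8, 251.9,  34.3,  56.4,  55.6, 111.5]), array([317., 255.])) (array([339. , 423.7,  34.5,  56.5,  55.2, 114.7]), array([338., 427.]))
```

View pics/crop1.png

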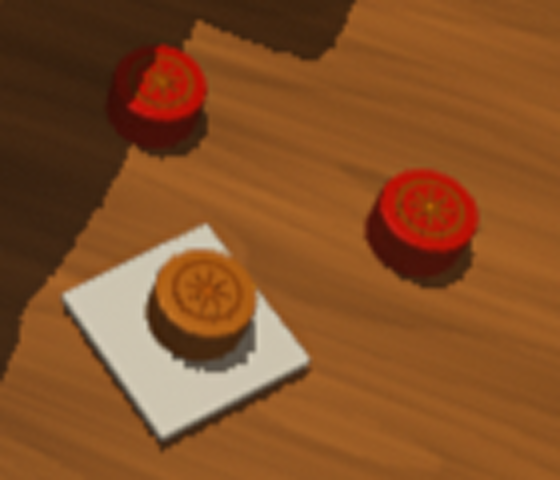

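The crop confirms the golden-brown disc on the square plate as the round cake, with the two red discs to be ignored. Next I measure the rack.

```bash
python3 - <<'E'
from h import *
try: print("gpo",grip_point_offset)
except NameError as e: print(e)
for n,box in(("scene",(250,160,335,230)),("side",(320,158,400,215))):
    c=camera(n);hsv=cv2.cvtColor(c["pixels"],cv2.COLOR_RGB2HSV).astype(int)
    m=np.zeros((400,640),np.uint8);x0,y0,x1,y1=box
    m[y0:y1,x0:x1]=((hsv[...,1]<60)&(hsv[...,2]>70))[y0:y1,x0:x1]
    m=cv2.morphologyEx(m,cv2.MORPH_CLOSE,np.ones((5,5)))
    nn,l,s,_=cv2.connectedComponentsWithStats(m);k=1+np.argmax(s[1:,4])
    v,u=np.nonzero(l==k);K=c["intrinsics"];M=cv2.Rodrigues(np.array(c["rvec"],float))[0];C=-M.T@np.array(c["tvec"]).ravel()
    d=np.stack([(u-K[0,2])/K[0,0],(v-K[1,2])/K[1,1],np.ones(len(u))],-1)@M
    p=C+d*((.014-C[2])/d[:,2])[:,None]
    print(n,cv2.minAreaRect((p[:,:2]*1000).astype(np.float32)))
E
```

```text
gpo 0.0187
scene ((506.564453125, -8.769462585449219), (120.56039428710938, 121.11681365966797), 84.01936340332031)
side ((503.2506408691406, -5.119926452636719), (129.54515075683594, 124.32470703125), 84.62667846679688)
```

>>> arm_command(
  slide=[
    [3.3, 2.95, 1],
    [6.6, 5.9, 3],
    [9.9, 8.85, 6],
    [13.3, 11.8, 9],
    [16.6, 14.75, 11],
  ],
  spin=[2.4, 4.8, 7.2, 9.6, 12],
  jaw=8.5,
)

```text
clock: 1.92
eef_pos: [0.6477, 0.167, 0.1193]
tool_rot: [0.778, 0.629, -0.001, -0.0]
ft_force: [0.9, 0.5, 0.3]
grip_width: 0.0852
grasp_force: 0.0
```

```bash
cat >> m.py <<'E'
def st():
    o=get_obs();y=R.from_quat(o["tool_rot"]).as_matrix()
    print("t",round(float(o["clock"]),2),"tcp",np.round(np.array(o["eef_pos"])*1000,1),"yaw_y",round(np.degrees(np.arctan2(y[1,1],y[0,1])),1),"q6",np.round(o["joint_pos"][5],2),"w",np.round(o["grip_width"],3),"gf",np.round(o["grasp_force"],1))
    return o,y
def rel(x,yy,z):  # slide cm in tool axes to world mm target
    o,M=st();print("slide",np.round(M.T@(np.array([x,yy,z])/1000-o["eef_pos"])*100,2))
E
python3 - <<'E'
from m import *
c=camera("wrist");save(c,"w1.png")
print(meas(c,(.647,.166),.038,.06,"",.07),meas(c,(.647,.168),.006,.024,"w",.1))
rel(647,166,18)
E
```

```text
(array([648.9, 166.3,  47.6,  83.4,  42.1,  77.9]), array([649., 170.])) (array([647.8, 168.7,  13.6, 111.2, 102.7, 171.1]), array([641., 172.]))
t 1.98 tcp [649.4 171.4 114.7] yaw_y -11.9 q6 2.04 w 0.085 gf 0.0
slide [-0.58 -0.08  9.67]
```

View pics/w1.png

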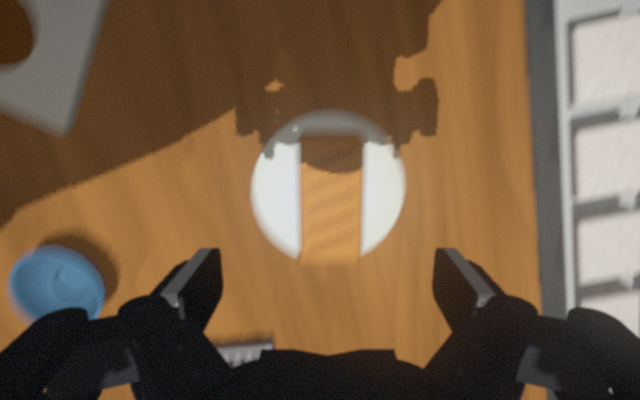

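The wrist picture shows the oblong cake at about (330,200), lined up between the open fingers on the round plate. I descend.

>>> arm_command(
  slide=[
    [0, 0.1, 3],
    [0, 0.1, 6],
    [0, 0.1, 8.5],
    [0, 0.1, 10.1],
    [0, 0.1, 10.2],
  ],
  spin=[0, 0, 0, 0, 0],
)

```text
clock: 2.6
eef_pos: [0.6475, 0.1655, 0.0179]
tool_rot: [0.777, 0.629, -0.001, -0.001]
ft_force: [-0.1, 0.1, 0.1]
grip_width: 0.0847
grasp_force: 0.0
```

>>> arm_command(
  slide=[
    [0, 0, 0],
    [0, 0, 0],
    [0, 0, 0],
    [0, 0, 0],
    [0, 0, 0],
  ],
  spin=[0, 0, 0, 0, 0],
  jaw=3,
)

```text
clock: 3.22
eef_pos: [0.6496, 0.1661, 0.0209]
tool_rot: [0.777, 0.629, 0.001, 0.001]
ft_force: [0.2, 0.4, 5.8]
grip_width: 0.0409
grasp_force: 63.1
```

>>> arm_command(
  slide=[
    [0, 0, -1],
    [0, 0, -3.5],
    [0, 0, -7],
    [-2, -1, -9],
    [-6, -3.1, -9],
  ],
  spin=[0, 0, 0, 0, 0],
)

```text
clock: 3.85
eef_pos: [0.6075, 0.1144, 0.1117]
tool_rot: [0.776, 0.63, 0.002, 0.001]
ft_force: [-0.0, -0.7, -1.4]
grip_width: 0.0409
grasp_force: 62.5
```

>>> arm_command(
  slide=[
    [-4, -2, 0],
    [-8, -4, 0],
    [-11.5, -6, 0],
    [-14, -7.3, 0],
    [-14, -7.3, 0],
  ],
  spin=[0, 0, 0, 0, 0],
)

```text
clock: 4.47
eef_pos: [0.5034, -0.0095, 0.1094]
tool_rot: [0.778, 0.628, -0.001, -0.0]
ft_force: [0.0, -0.2, -1.3]
grip_width: 0.0409
grasp_force: 62.5
```

```bash
python3 - <<'E'
from m import *
rel(505,-8,20)
c=camera("scene");save(c,"s2.png");print(meas(c,(.5,-.008),.08,.16,"",.06))
c=camera("side")
print(meas(c,(.648,.168),.006,.024,"w",.1))
rel(505,-8,20)
E
```

```text
t 4.47 tcp [503.4  -9.5 109.4] yaw_y -12.2 q6 1.76 w 0.041 gf 62.5
slide [0.18 0.14 8.94]
(array([5.145e+02, 9.300e+00, 1.353e+02, 7.280e+01, 5.350e+01, 1.000e-01]), array([513.,   9.]))
(array([644. , 165.2,  14.1, 111.1, 108.3, 119.7]), array([642., 169.]))
t 4.58 tcp [505.5  -8.2 109.6] yaw_y -12.0 q6 1.76 w 0.041 gf 62.5
slide [ 0.   -0.06  8.96]
```

View pics/s2.png

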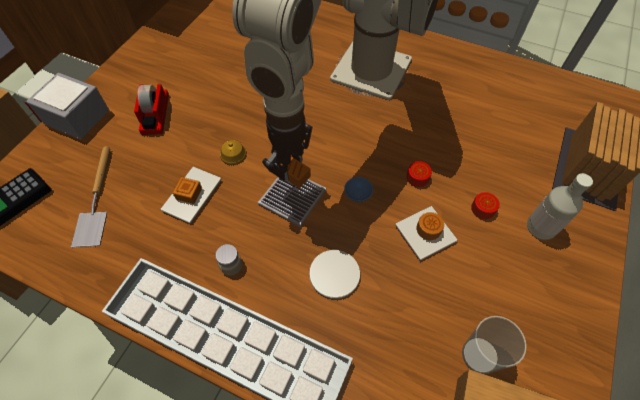

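The picture shows the oblong cake held above the rack at (297,172) and the round plate (335,274) empty. I lower it.

>>> arm_command(
  slide=[
    [0, 0, 3.5],
    [0, 0, 6.5],
    [0, 0, 8.2],
    [0, 0, 8.9],
    [0, 0, 8.9],
  ],
  spin=[0, 0, 0, 0, 0],
)

```text
clock: 5.2
eef_pos: [0.5061, -0.0074, 0.021]
tool_rot: [0.777, 0.63, 0.0, 0.0]
ft_force: [-0.0, 1.0, -0.8]
grip_width: 0.0406
grasp_force: 62.4
```

>>> arm_command(
  slide=[
    [0, 0, 0],
    [0, 0, 0],
    [0, 0, 0],
    [0, 0, 0],
    [0, 0, 0],
  ],
  spin=[0, 0, 0, 0, 0],
  jaw=8.5,
)

```text
clock: 5.82
eef_pos: [0.5052, -0.0082, 0.0203]
tool_rot: [0.777, 0.629, 0.0, -0.0]
ft_force: [1.0, -0.2, 0.7]
grip_width: 0.0849
grasp_force: 0.0
```

>>> arm_command(
  slide=[
    [0, 0, -2],
    [0, 0, -5],
    [0, 0, -8],
    [0, 0, -11],
    [0, 0, -12],
  ],
  spin=[0, 0, 0, 0, 0],
)

```text
clock: 6.45
eef_pos: [0.5064, -0.0083, 0.1422]
tool_rot: [0.777, 0.629, 0.001, 0.001]
ft_force: [0.3, 0.4, -0.8]
grip_width: 0.0852
grasp_force: 0.0
```

```bash
python3 - <<'E'
from m import *
c=camera("side");print(meas(c,(.505,-.008),.038,.06,"",.07))
c=camera("wrist");print(meas(c,(.505,-.008),.038,.06,"",.07))
rel(456,319.5,120)
E
```

```text
(array([504.3,  -6.5,  47.8,  85.9,  43.9,  79. ]), array([503.,  -1.]))
(array([507.4,  -7.5,  47.7,  83.4,  42.2,  78.1]), array([508.,  -4.]))
t 6.55 tcp [505.8  -8.2 141.1] yaw_y -12.0 q6 1.76 w 0.085 gf 0.0
slide [ 31.02 -11.7    2.09]
```

>>> arm_command(
  slide=[
    [5.5, -2, 0],
    [11, -4.1, 0],
    [16.5, -6.2, 1],
    [22, -8.3, 1.5],
    [27, -10.2, 2],
  ],
  spin=[0, 0, 0, 0, 0],
)

```text
clock: 7.18
eef_pos: [0.46, 0.2785, 0.1182]
tool_rot: [0.777, 0.63, -0.001, -0.0]
ft_force: [1.0, -0.5, -0.4]
grip_width: 0.0848
grasp_force: 0.0
```

>>> arm_command(
  slide=[
    [3, -1.1, 0],
    [4, -1.5, 0],
    [4, -1.5, 0],
    [4, -1.5, 0],
    [4, -1.5, 0],
  ],
  spin=[0, 0, 0, 0, 0],
)

```text
clock: 7.8
eef_pos: [0.4555, 0.3181, 0.1203]
tool_rot: [0.778, 0.629, -0.0, 0.0]
ft_force: [0.1, 0.4, 0.3]
grip_width: 0.0852
grasp_force: 0.0
```

```bash
python3 - <<'E'
from m import *
c=camera("wrist");save(c,"w2.png");print(meas(c,(.456,.32),.038,.06,"",.06),meas(c,(.463,.317),.006,.024,"w",.1))
rel(456,319.5,19)
E
```

```text
(array([457.9, 319.5,  47.8,  56.8,  56.5,  79.9]), array([458., 321.])) (array([464.6, 315.9,  13.6, 104.2, 103.8, 142.7]), array([473., 326.]))
t 7.85 tcp [455.6 318.2 120.4] yaw_y -12.1 q6 2.39 w 0.085 gf 0.0
slide [1.400e-01 1.000e-02 1.014e+01]
```

View pics/w2.png

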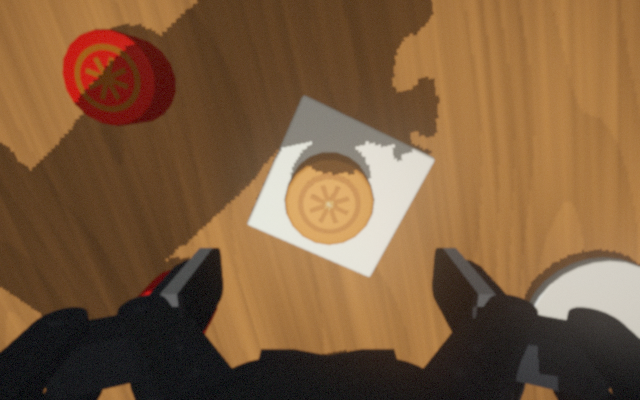

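The wrist picture shows the golden-brown round cake at (330,200) on the square plate, between the fingers. The red discs are clear of it. I descend.

>>> arm_command(
  slide=[
    [0.1, 0.1, 3],
    [0.1, 0.1, 6],
    [0.1, 0.1, 8.5],
    [0.1, 0.1, 10],
    [0.1, 0.1, 10],
  ],
  spin=[0, 0, 0, 0, 0],
)

```text
clock: 8.48
eef_pos: [0.4558, 0.3193, 0.0195]
tool_rot: [0.777, 0.629, -0.001, -0.0]
ft_force: [0.4, 0.1, 0.5]
grip_width: 0.085
grasp_force: 0.0
```

>>> arm_command(
  slide=[
    [0, 0, 0],
    [0, 0, 0],
    [0, 0, 0],
    [0, 0, 0],
    [0, 0, 0],
  ],
  spin=[0, 0, 0, 0, 0],
  jaw=4.5,
)

```text
clock: 9.1
eef_pos: [0.4576, 0.3209, 0.022]
tool_rot: [0.777, 0.629, 0.002, 0.0]
ft_force: [-0.1, -0.4, 7.0]
grip_width: 0.0562
grasp_force: 64.2
```

>>> arm_command(
  slide=[
    [0, 0, -1],
    [0, 0, -3],
    [0, 0, -6],
    [0, 0, -8],
    [0, 0, -8],
  ],
  spin=[0, 0, 0, 0, 0],
)

```text
clock: 9.72
eef_pos: [0.4574, 0.3209, 0.1023]
tool_rot: [0.777, 0.629, 0.002, 0.0]
ft_force: [-0.3, 0.7, -1.3]
grip_width: 0.056
grasp_force: 63.8
```

```bash
python3 - <<'E'
from m import *
rel(646.5,167.5,100)
E
```

```text
t 9.72 tcp [457.4 320.9 102.3] yaw_y -12.0 q6 2.39 w 0.056 gf 63.8
slide [-11.08  21.68   0.25]
```

>>> arm_command(
  slide=[
    [-2.2, 4.3, 0],
    [-4.4, 8.7, 0],
    [-6.6, 13, 0],
    [-8.9, 17.4, 0],
    [-11, 21.7, 0],
  ],
  spin=[0, 0, 0, 0, 0],
)

```text
clock: 10.35
eef_pos: [0.6459, 0.166, 0.0985]
tool_rot: [0.777, 0.629, -0.001, -0.001]
ft_force: [-0.2, 0.1, -0.6]
grip_width: 0.0565
grasp_force: 63.9
```

>>> arm_command(
  slide=[
    [0, 0, 0],
    [0, 0, 3],
    [0, 0, 6],
    [0, 0, 7.5],
    [0, 0, 8],
  ],
  spin=[0, 0, 0, 0, 0],
)

```text
clock: 10.98
eef_pos: [0.6431, 0.1679, 0.0215]
tool_rot: [0.777, 0.63, -0.002, -0.001]
ft_force: [-11.2, -2.9, 26.5]
grip_width: 0.0562
grasp_force: 68.0
```

```bash
python3 - <<'E'
from m import *
c=camera("scene");print(meas(c,(.648,.168),.006,.024,"w",.1))
rel(646.5,167.5,20)
E
```

```text
(array([664. , 132.7,  13.5,  90.7,  34.2,  31.2]), array([674., 128.]))
t 11.03 tcp [643.6 168.   21.8] yaw_y -11.9 q6 2.03 w 0.056 gf 65.9
slide [0.01 0.29 0.18]
```

>>> arm_command(
  slide=[
    [0, 0, -0.1],
    [0, 0, -0.2],
    [0, 0, -0.2],
    [0, 0, -0.2],
    [0, 0, -0.2],
  ],
  spin=[0, 0, 0, 0, 0],
)

```text
clock: 11.65
eef_pos: [0.6457, 0.1673, 0.022]
tool_rot: [0.777, 0.629, -0.0, -0.0]
ft_force: [-0.3, -0.1, -0.4]
grip_width: 0.0563
grasp_force: 65.3
```

>>> arm_command(
  slide=[
    [0, 0, -0.1],
    [0, 0, -0.1],
    [0, 0, -0.1],
    [0, 0, -0.1],
    [0, 0, -0.1],
  ],
  spin=[0, 0, 0, 0, 0],
  jaw=8.5,
)

```text
clock: 12.28
eef_pos: [0.6457, 0.1674, 0.0233]
tool_rot: [0.777, 0.629, -0.0, 0.0]
ft_force: [-0.7, 0.0, -0.3]
grip_width: 0.0851
grasp_force: 0.0
```

>>> arm_command(
  slide=[
    [0, 0, -2],
    [0, 0, -5],
    [0, 0, -8],
    [0, 0, -11],
    [0, 0, -12],
  ],
  spin=[0, 0, 0, 0, 0],
)

```text
clock: 12.9
eef_pos: [0.647, 0.1677, 0.1458]
tool_rot: [0.777, 0.629, 0.002, 0.001]
ft_force: [1.1, 0.8, 0.1]
grip_width: 0.0849
grasp_force: 0.0
```

```bash
python3 - <<'E'
from m import *
c=camera("wrist");print(meas(c,(.646,.168),.038,.06,"",.06),meas(c,(.646,.168),.006,.024,"w",.1))
c=camera("side");print(meas(c,(.646,.168),.038,.06,"",.06),meas(c,(.646,.168),.006,.024,"w",.1))
rel(606,-238,120)
E
```

```text
(array([646.4, 166.1,  47.8,  57.1,  56.2, 167.3]), array([647., 167.])) (array([646.8, 164.6,  13.6, 110.9, 110.3, 124.1]), array([651., 177.]))
(array([642.9, 166.7,  48.2,  56.9,  55.8, 107.8]), array([641., 170.])) (array([640.3, 169.9,  14. , 109.4,  99.3,  35.2]), array([625., 185.]))
t 13.0 tcp [646.4 167.6 144.4] yaw_y -12.0 q6 2.03 w 0.085 gf 0.0
slide [-40.51   4.47   2.41]
```

>>> arm_command(
  slide=[
    [-5.5, 0.6, 0],
    [-11, 1.2, 0],
    [-17, 1.8, 0],
    [-23, 2.5, 0],
    [-29, 3.2, 1],
  ],
  spin=[-3, -7, -11, -15, -18],
)

```text
clock: 13.62
eef_pos: [0.6161, -0.1246, 0.1321]
tool_rot: [0.668, 0.744, -0.0, -0.0]
ft_force: [0.8, -0.9, -0.1]
grip_width: 0.0849
grasp_force: 0.0
```

```bash
python3 - <<'E'
from m import *
rel(606,-238,120)
E
```

```text
t 13.62 tcp [ 616.1 -124.6  132.1] yaw_y 6.1 q6 1.26 w 0.085 gf 0.0
slide [-11.17  -2.21   1.21]
```

>>> arm_command(
  slide=[
    [-5, -1, 0.5],
    [-9, -1.8, 1],
    [-11.2, -2.2, 1.2],
    [-11.2, -2.2, 1.2],
    [-11.2, -2.2, 1.2],
  ],
  spin=[0, 0, 0, 0, 0],
)

```text
clock: 14.25
eef_pos: [0.6068, -0.2351, 0.1209]
tool_rot: [0.669, 0.744, 0.0, -0.001]
ft_force: [-0.5, 0.1, -0.0]
grip_width: 0.0847
grasp_force: 0.0
```

```bash
python3 - <<'E'
from m import *
c=camera("wrist");save(c,"w3.png");print(meas(c,(.606,-.238),.038,.06,"",.06),meas(c,(.603,-.234),.006,.024,"w",.12))
rel(606,-238,19)
E
```

```text
(array([ 608.8, -239.3,   46. ,   50.1,   50.1,    9.6]), array([ 609., -237.])) (array([ 604.5, -236.6,   13.6,  140.1,   84. ,  179.8]), array([ 589., -226.]))
t 14.3 tcp [ 606.9 -234.8  121.2] yaw_y 6.1 q6 1.09 w 0.085 gf 0.0
slide [-0.31 -0.13 10.22]
```

View pics/w3.png

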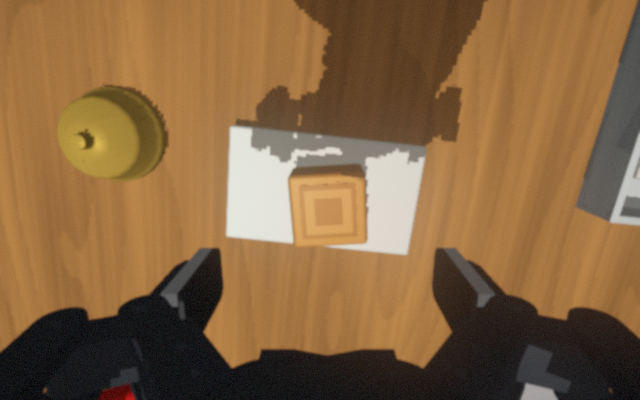

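The wrist picture shows the square cake at (330,210), with the bell well clear at (112,138). The cake is turned 3.5° more than the tool.

>>> arm_command(
  slide=[
    [-0.4, 0.0, 3],
    [-0.4, 0.0, 6],
    [-0.4, 0.0, 8.5],
    [-0.4, 0.0, 10],
    [-0.4, 0.0, 10],
  ],
  spin=[-3.5, -3.5, -3.5, -3.5, -3.5],
)

```text
clock: 14.92
eef_pos: [0.6065, -0.2392, 0.0203]
tool_rot: [0.646, 0.764, -0.0, -0.001]
ft_force: [-0.1, 0.5, 0.7]
grip_width: 0.0853
grasp_force: 0.0
```

>>> arm_command(
  slide=[
    [0, 0, 0],
    [0, 0, 0],
    [0, 0, 0],
    [0, 0, 0],
    [0, 0, 0],
  ],
  spin=[0, 0, 0, 0, 0],
  jaw=4,
)

```text
clock: 15.55
eef_pos: [0.6082, -0.2411, 0.0231]
tool_rot: [0.646, 0.763, 0.001, 0.002]
ft_force: [0.1, 0.8, 5.7]
grip_width: 0.0492
grasp_force: 64.6
```

>>> arm_command(
  slide=[
    [0, 0, -1],
    [0, 0, -3],
    [0, 0, -6],
    [0, 0, -9],
    [0, 0, -11],
  ],
  spin=[0, 0, 0, 0, 0],
)

```text
clock: 16.18
eef_pos: [0.6072, -0.2408, 0.1331]
tool_rot: [0.646, 0.763, 0.0, 0.001]
ft_force: [-0.1, 0.2, -1.6]
grip_width: 0.049
grasp_force: 63.9
```

```bash
python3 - <<'E'
from m import *
rel(463.5,316.5,132)
E
```

```text
t 16.18 tcp [ 607.2 -240.8  133.1] yaw_y 9.5 q6 1.03 w 0.049 gf 63.9
slide [57.33 -4.98  0.07]
```

>>> arm_command(
  slide=[
    [5, -0.4, 0],
    [11, -0.9, 0],
    [17, -1.5, 0],
    [23, -2, 0],
    [29, -2.5, 0],
  ],
  spin=[-5, -11, -18, -25, -32],
)

```text
clock: 16.8
eef_pos: [0.5335, 0.0429, 0.1315]
tool_rot: [0.409, 0.912, 0.0, -0.0]
ft_force: [0.8, -0.2, -0.3]
grip_width: 0.0486
grasp_force: 63.9
```

```bash
python3 - <<'E'
from m import *
rel(463.5,316.5,122)
E
```

```text
t 16.8 tcp [533.5  42.9 131.5] yaw_y 41.7 q6 0.92 w 0.049 gf 63.9
slide [25.09 12.97  0.95]
```

>>> arm_command(
  slide=[
    [5, 2.6, 0],
    [10, 5.2, 0],
    [15, 7.8, 0],
    [20, 10.4, 0.5],
    [25.1, 13, 1],
  ],
  spin=[-3, -6, -9, -11, -11],
)

```text
clock: 17.42
eef_pos: [0.4648, 0.3169, 0.1215]
tool_rot: [0.321, 0.947, -0.0, 0.0]
ft_force: [0.6, 0.3, -0.9]
grip_width: 0.0489
grasp_force: 63.9
```

>>> arm_command(
  slide=[
    [0, 0, 0],
    [0, 0, 0],
    [0, 0, 1],
    [0, 0, 3],
    [0, 0, 5],
  ],
  spin=[0, 0, 0, 0, 0],
)

```text
clock: 18.05
eef_pos: [0.4661, 0.3137, 0.0705]
tool_rot: [0.323, 0.946, -0.0, -0.0]
ft_force: [-0.3, 1.0, -0.7]
grip_width: 0.0489
grasp_force: 63.9
```

```bash
python3 - <<'E'
from m import *
c=camera("wrist");save(c,"w4.png")
rel(463.5,316.5,23)
E
```

```text
t 18.1 tcp [464.3 312.6  67.5] yaw_y 52.3 q6 1.25 w 0.049 gf 63.9
slide [0.3  0.28 4.45]
```

>>> arm_command(
  slide=[
    [0.1, 0.1, 2],
    [0.1, 0.1, 3.5],
    [0.1, 0.1, 4.4],
    [0.1, 0.1, 4.7],
    [0.1, 0.1, 4.7],
  ],
  spin=[0, 0, 0, 0, 0],
)

```text
clock: 18.73
eef_pos: [0.4656, 0.3169, 0.0245]
tool_rot: [0.321, 0.947, 0.0, 0.0]
ft_force: [0.9, -0.0, -1.6]
grip_width: 0.0487
grasp_force: 63.9
```

```bash
python3 - <<'E'
from m import *
c=camera("side");save(c,"sd4.png",(240,200,400,330),4)
rel(463.5,316.5,23);print(np.round(get_obs()["ft_force"],1))
E
```

```text
t 18.77 tcp [465.7 317.1  24.8] yaw_y 52.5 q6 1.25 w 0.049 gf 63.9
slide [ 0.14 -0.18  0.18]
[ 0.2 -0.  -0.5]
```

View pics/sd4.png

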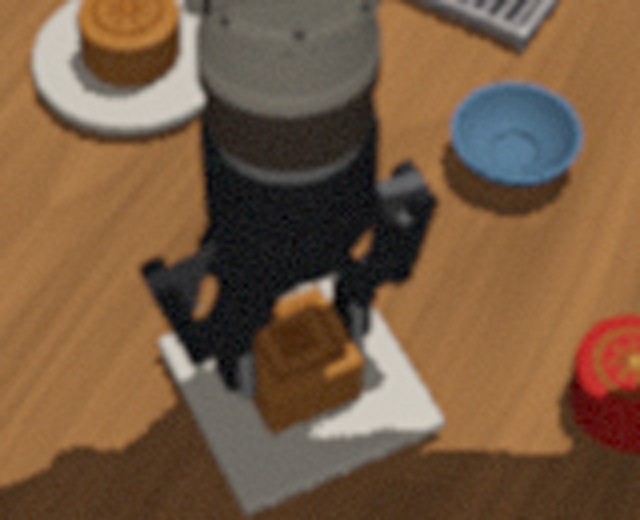

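The crop shows the square cake at about (305,365), square to its plate and just above it. I lower it 1.5 mm and release.

>>> arm_command(
  slide=[
    [0.1, -0.1, 0.1],
    [0.1, -0.1, 0.2],
    [0.1, -0.1, 0.2],
    [0.1, -0.1, 0.2],
    [0.1, -0.1, 0.2],
  ],
  spin=[0, 0, 0, 0, 0],
)

```text
clock: 19.4
eef_pos: [0.464, 0.3169, 0.0231]
tool_rot: [0.321, 0.947, 0.0, 0.0]
ft_force: [-2.0, -0.5, 5.7]
grip_width: 0.0486
grasp_force: 64.6
```

>>> arm_command(
  slide=[
    [0, 0, 0],
    [0, 0, 0],
    [0, 0, 0],
    [0, 0, 0],
    [0, 0, 0],
  ],
  spin=[0, 0, 0, 0, 0],
  jaw=8.5,
)

```text
clock: 20.02
eef_pos: [0.4639, 0.3166, 0.0222]
tool_rot: [0.321, 0.947, -0.0, -0.0]
ft_force: [0.3, -0.3, -0.2]
grip_width: 0.085
grasp_force: 0.0
```

>>> arm_command(
  slide=[
    [0, 0, -2],
    [0, 0, -5],
    [0, 0, -8],
    [0, 0, -11],
    [0, 0, -12],
  ],
  spin=[0, 0, 0, 0, 0],
)

```text
clock: 20.65
eef_pos: [0.465, 0.3174, 0.1444]
tool_rot: [0.321, 0.947, 0.002, 0.001]
ft_force: [0.2, -0.1, -0.2]
grip_width: 0.085
grasp_force: 0.0
```

```bash
python3 - <<'E'
from m import *
for n in("wrist","side"):
    c=camera(n);print(meas(c,(.464,.317),.036,.06,"",.06),meas(c,(.464,.317),.006,.024,"w",.1))
rel(506,-7.5,130)
E
```

```text
(array([463.7, 317.9,  45.9,  50.1,  49.6,  52.5]), array([462., 319.])) (array([464.5, 315.9,  13.5, 104.1, 103.9,  52.7]), array([455., 322.]))
(array([461.4, 318.3,  46.3,  51.5,  50.3, 142.7]), array([460., 322.])) (array([462.6, 316.9,  14.2, 105.8, 103.7, 142.8]), array([453., 330.]))
t 20.75 tcp [464.6 317.1 143.2] yaw_y 52.5 q6 1.25 w 0.085 gf 0.0
slide [-23.04 -23.23   1.29]
```

>>> arm_command(
  slide=[
    [-4, -4, 0],
    [-8, -8, 0],
    [-12, -12, 0],
    [-16, -16, 0.5],
    [-20, -20, 1],
  ],
  spin=[8, 18, 28, 38, 48],
)

```text
clock: 21.38
eef_pos: [0.4999, 0.0344, 0.1305]
tool_rot: [0.681, 0.732, -0.001, -0.001]
ft_force: [0.3, 0.7, 0.1]
grip_width: 0.0853
grasp_force: 0.0
```

```bash
python3 - <<'E'
from m import *
rel(506,-7.5,120)
E
```

```text
t 21.38 tcp [499.9  34.4 130.5] yaw_y 4.2 q6 1.57 w 0.085 gf 0.0
slide [-4.23  0.31  1.05]
```

>>> arm_command(
  slide=[
    [-2, 0.2, 0.5],
    [-4.2, 0.3, 1],
    [-4.2, 0.3, 1],
    [-4.2, 0.3, 1],
    [-4.2, 0.3, 1],
  ],
  spin=[6, 12, 16.5, 16.5, 16.5],
)

```text
clock: 22.0
eef_pos: [0.5066, -0.0052, 0.1215]
tool_rot: [0.777, 0.63, -0.001, -0.001]
ft_force: [-0.0, -0.6, 0.2]
grip_width: 0.0851
grasp_force: 0.0
```

```bash
python3 - <<'E'
from m import *
c=camera("wrist");print(meas(c,(.505,-.008),.038,.06,"",.06))
rel(506,-7.5,20)
E
```

```text
(array([507.4,  -7.6,  47.6,  83.7,  42.1,  78.1]), array([508.,  -4.]))
t 22.05 tcp [506.8  -5.1 121.7] yaw_y -11.9 q6 1.77 w 0.085 gf 0.0
slide [-2.500e-01 -1.000e-02  1.017e+01]
```

>>> arm_command(
  slide=[
    [-0.2, 0, 3],
    [-0.2, 0, 6],
    [-0.2, 0, 8.5],
    [-0.2, 0, 10],
    [-0.2, 0, 10],
  ],
  spin=[0, 0, 0, 0, 0],
)

```text
clock: 22.68
eef_pos: [0.5058, -0.0071, 0.0214]
tool_rot: [0.777, 0.63, -0.001, -0.001]
ft_force: [-0.6, 0.1, 0.7]
grip_width: 0.085
grasp_force: 0.0
```

>>> arm_command(
  slide=[
    [0, 0, 0],
    [0, 0, 0],
    [0, 0, 0],
    [0, 0, 0],
    [0, 0, 0],
  ],
  spin=[0, 0, 0, 0, 0],
  jaw=3,
)

```text
clock: 23.3
eef_pos: [0.5079, -0.0074, 0.0235]
tool_rot: [0.777, 0.629, 0.001, 0.001]
ft_force: [-1.2, 0.1, 7.3]
grip_width: 0.0406
grasp_force: 62.7
```

>>> arm_command(
  slide=[
    [0, 0, -1],
    [0, 0, -3],
    [0, 0, -6],
    [0, 0, -9],
    [0, 0, -10],
  ],
  spin=[0, 0, 0, 0, 0],
)

```text
clock: 23.92
eef_pos: [0.5078, -0.0074, 0.1243]
tool_rot: [0.777, 0.629, 0.001, 0.001]
ft_force: [0.5, -0.2, -0.8]
grip_width: 0.0406
grasp_force: 62.0
```

```bash
python3 - <<'E'
from m import *
rel(603.5,-235,122)
E
```

```text
t 23.93 tcp [507.8  -7.4 124.3] yaw_y -12.0 q6 1.77 w 0.041 gf 62.0
slide [-20.27  14.09   0.26]
```

>>> arm_command(
  slide=[
    [-3, 2, 0],
    [-7, 5, 0],
    [-11, 8, 0],
    [-15, 10.5, 0],
    [-18, 12.6, 0],
  ],
  spin=[7, 17, 27, 37, 47],
)

```text
clock: 24.55
eef_pos: [0.5922, -0.2114, 0.1209]
tool_rot: [0.965, 0.264, -0.001, -0.001]
ft_force: [0.1, 0.5, -0.4]
grip_width: 0.0409
grasp_force: 61.9
```

```bash
python3 - <<'E'
from m import *
rel(603.5,-235,122)
E
```

```text
t 24.55 tcp [ 592.2 -211.4  120.9] yaw_y -59.4 q6 2.26 w 0.041 gf 61.9
slide [-0.23  2.61 -0.11]
```

>>> arm_command(
  slide=[
    [-0.1, 1.3, 0],
    [-0.2, 2.6, 0],
    [-0.2, 2.6, 0],
    [-0.2, 2.6, 2],
    [-0.2, 2.6, 4],
  ],
  spin=[10, 20, 30, 31, 31],
)

```text
clock: 25.18
eef_pos: [0.6036, -0.2328, 0.0807]
tool_rot: [1.0, -0.0, -0.001, -0.0]
ft_force: [0.7, 0.2, -2.0]
grip_width: 0.0405
grasp_force: 61.9
```

>>> arm_command(
  slide=[
    [0, 0, 1],
    [0, 0, 2],
    [0, 0, 2],
    [0, 0, 2],
    [0, 0, 2],
  ],
  spin=[0, 0, 0, 0, 0],
)

```text
clock: 25.8
eef_pos: [0.6048, -0.2331, 0.0632]
tool_rot: [1.0, 0.0, 0.001, 0.0]
ft_force: [0.6, -0.4, -1.7]
grip_width: 0.0405
grasp_force: 61.9
```

```bash
python3 - <<'E'
from m import *
rel(603.5,-235,23.5)
c=camera("side");save(c,"sd5.png",(290,70,430,170),4)
E
```

```text
t 25.8 tcp [ 604.8 -233.1   63.2] yaw_y -90.0 q6 2.77 w 0.041 gf 61.9
slide [-0.14  0.18  3.97]
```

View pics/sd5.png

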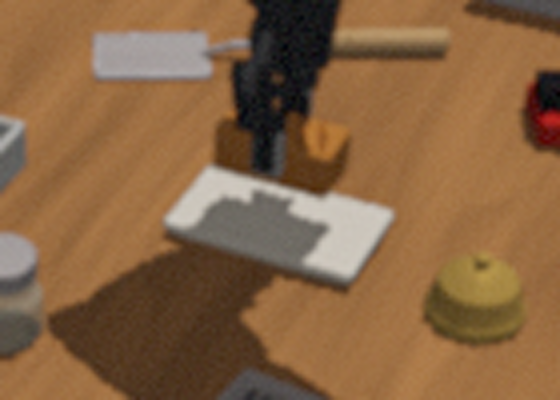

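The crop shows the oblong cake at (283,150), above its plate and lined up with it. I lower it and release.

>>> arm_command(
  slide=[
    [-0.1, 0.2, 1.8],
    [-0.1, 0.2, 3],
    [-0.1, 0.2, 3.7],
    [-0.1, 0.2, 3.9],
    [-0.1, 0.2, 3.9],
  ],
  spin=[0, 0, 0, 0, 0],
)

```text
clock: 26.48
eef_pos: [0.6036, -0.235, 0.0237]
tool_rot: [1.0, 0.0, 0.0, 0.0]
ft_force: [-0.6, -0.5, -0.9]
grip_width: 0.0408
grasp_force: 61.9
```

>>> arm_command(
  slide=[
    [0, 0, 0.1],
    [0, 0, 0.1],
    [0, 0, 0.1],
    [0, 0, 0.1],
    [0, 0, 0.1],
  ],
  spin=[0, 0, 0, 0, 0],
)

```text
clock: 27.1
eef_pos: [0.6037, -0.235, 0.0236]
tool_rot: [1.0, 0.0, 0.001, 0.0]
ft_force: [-0.6, 1.6, 5.7]
grip_width: 0.0405
grasp_force: 62.6
```

>>> arm_command(
  slide=[
    [0, 0, 0],
    [0, 0, 0],
    [0, 0, 0],
    [0, 0, 0],
    [0, 0, 0],
  ],
  spin=[0, 0, 0, 0, 0],
  jaw=8.5,
)

```text
clock: 27.72
eef_pos: [0.6032, -0.2349, 0.0222]
tool_rot: [1.0, -0.0, -0.0, -0.0]
ft_force: [-0.7, -0.4, -0.9]
grip_width: 0.0846
grasp_force: 0.0
```

>>> arm_command(
  slide=[
    [0, 0, -2],
    [0, 0, -5],
    [0, 0, -8],
    [0, 0, -12],
    [0, 0, -15],
  ],
  spin=[0, 0, 0, 0, 0],
)

```text
clock: 28.35
eef_pos: [0.6036, -0.2351, 0.1743]
tool_rot: [1.0, -0.0, 0.001, 0.0]
ft_force: [-0.2, -1.0, 0.3]
grip_width: 0.0852
grasp_force: 0.0
```

```bash
python3 - <<'E'
from m import *
for n in("wrist","side","scene"):
    c=camera(n);print(n,meas(c,(.604,-.236),.037,.06,"",.07),meas(c,(.604,-.236),.006,.024,"w",.12))
save(c,"final.png")
for p in((.464,.317),(.646,.167)): print(meas(c,p,.036,.06,"",.06),meas(c,p,.006,.024,"w",.1))
st()
E
```

```text
wrist (array([ 604.3, -235.2,   47.6,   83.3,   42.1,  179.9]), array([ 607., -235.])) (array([ 604. , -236.7,   13.6,  139.3,   84. ,  179.8]), array([ 624., -240.]))
side (array([ 601. , -233.8,   47.3,   84.9,   46.9,  179.9]), array([ 599., -228.])) (array([ 601.5, -234.3,   13.6,  140.2,   92.3,  179.8]), array([ 576., -211.]))
scene (array([ 6.033e+02, -2.337e+02,  4.710e+01,  8.540e+01,  4.450e+01,
        5.000e-01]), array([ 607., -231.])) (array([ 654.4, -235.8,   13.1,   85.1,   38.4,   88.7]), array([ 659., -237.]))
(array([462.7, 317.4,  46. ,  51.5,  50.9,  53.7]), array([466., 318.])) (array([463.8, 316. ,  13.8, 104. , 103.6,  52.5]), array([480., 311.]))
(array([646.2, 166.4,  47.8,  56.3,  55.8,  68. ]), array([648., 167.])) (array([646.1, 165.5,  13.6, 110.1, 108.2,  22.6]), array([659., 170.]))
t 28.5 tcp [ 604.6 -235.4  174.7] yaw_y -90.0 q6 2.77 w 0.085 gf 0.0
```

View pics/final.png

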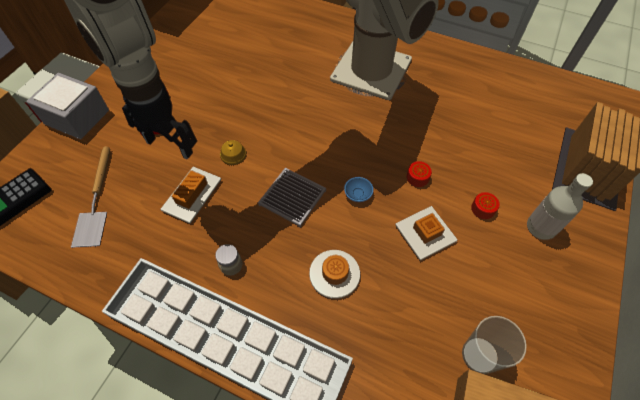

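The final picture shows the oblong cake (190,187), the round cake (336,268) and the square cake (429,227) each centred on its own plate. The rack (293,196) is empty, and the bell, jar and dish have not moved.

```bash
python3 -c "
from workcell import *
print(job_done())"
```

```text
the job is handed in; nothing more can be done
None
```

All three cakes stand on the plates of their own shape, each within about 3 mm of centre by camera measurement; the oblong cake stood on the rack on the way, the rack is empty again, and I handed the job in at about 28.5 s of the 112 s (no verdict was returned).

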